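Sweep the loose nuts into the scoop tray

TASK

The mug press has been adjusted and three big steel hexagon nuts are left lying on the bench. Sweep all three along the bench with your fingertips through the open side of the three-sided metal tray, until each nut lies flat and wholly inside it. Do not pick up, lift or tip the nuts, and leave the mugs, knob, tape roll and screwdriver where they are.

Things in the scene. Friction and masses are not known exactly. Their poses are not given: they have to be found in the camera images.
- tray: three-sided aluminium scoop tray, fixed to the bench: inside 180 mm wide (its x from -90 to +90 mm) and 120 mm deep (its y from -60 mm at the back wall to +60 mm at the ends of the side walls). Open side (mouth) faces its own +y, roughly the robot's left; walls 4 mm thick and 26 mm high, none at the mouth. Its sheet floor is flush with the bench, with no step, so that parts slide straight in. Origin: centre of the inside floor, z = 0.
- nut_near: plain steel hexagon nut lying flat, 30 mm across flats (34.6 mm across corners), 16 mm high, about 60 g, any yaw; its bore is only a dark mark. Origin: centre of its underside, on the bench at z = 0; z up, x normal to one of its flats. Of the three it lies nearest the robot.
- nut_mid: plain steel hexagon nut lying flat, 30 mm across flats (34.6 mm across corners), 16 mm high, about 60 g, any yaw; its bore is only a dark mark. Origin: centre of its underside, on the bench at z = 0; z up, x normal to one of its flats. It lies in the middle column, nearest the tray side, in front of the knob as seen from the tray.
- nut_far: plain steel hexagon nut lying flat, 30 mm across flats (34.6 mm across corners), 16 mm high, about 60 g, any yaw; its bore is only a dark mark. Origin: centre of its underside, on the bench at z = 0; z up, x normal to one of its flats. Of the three it lies farthest out from the robot.
- knob: round grey plastic clamp knob standing on its 22 mm stem end, head 40 mm diameter, 38 mm high overall, 90 g, among the nuts; origin: centre of its underside. Leave alone.
- tape: roll of tape lying flat, brown, 56 mm outer and 38 mm inner diameter, 19 mm high, between the knob and the mugs; origin: centre of its underside. Leave alone.
- screwdriver: screwdriver lying on the bench beyond the nuts, about 180 mm long, along its own x, grey handle to its -x; origin: under its middle. Leave alone.
- mug_a: white straight-sided mug standing upright, 82 mm diameter, 95 mm high, handle to its own +y reaching about 75 mm from the axis; origin: centre of its underside. Leave alone. One of three on the left.
- mug_b: white straight-sided mug standing upright, 82 mm diameter, 95 mm high, handle to its own +y reaching about 75 mm from the axis; origin: centre of its underside. Leave alone. One of three on the left.
- mug_c: white straight-sided mug standing upright, 82 mm diameter, 95 mm high, handle to its own +y reaching about 75 mm from the axis; origin: centre of its underside. Leave alone. One of three on the left.
There are look-alikes about, which are no part of the job. What is shaped like the nut_far but pink or yellow is not meant. What is shaped like the nut_mid but blue is not meant.

How it is judged:
By the outcome, as a careful person would: the job done as asked, in the order asked, and still so for the second after the job is handed in, with the robot touching nothing.
It also fails if it takes over 64 s, if anything falls off the work surface, if the arm or the gripper's body presses on something with over 40 N, if the wrist force passes 120 N, or if a joint passes its speed limit or range.

ROBOT

A 6-joint arm with a two-finger parallel gripper is mounted at the origin on the work surface. World frame = base frame: x ahead of the robot, y to its left, z up, the work surface at z = 0. Lengths are in mm, angles in rad, forces in N, time in s.
With the tool pointing down it reaches from about 400 to 825 mm from the base axis. Payload 7 kg.
Tool frame: the origin (TCP) lies at the very end of the fingers, on their centre line; the grasp point (between the pads) lies 19 mm behind it; z points along the fingers, x is the direction in which the jaws open and shut, and the axes are right-handed (so a half turn about z gives the same grasp; the last joint's range is limited). The gripper opens to 85 mm and grips with 20 to 120 N. Pads are 22 mm wide; open, the fingers measure 114 mm over their backs; the gripper's body (76 mm by 85 mm) begins 54 mm behind the grasp point. The pads swing forward as they close: fully open they stand 13 mm farther back than shut.
Start: joints at [1.635, 0.359, 0.012, 0, -1.224, -0.288], TCP at [149.818, 658.141, 231.302] pointing down, gripper open.
Joint ranges: [-3.07, 3.07], [-1.43, 2.12], [-1.02, 1.25], [-3.03, 1.67], [-3.05, -0], [-3.03, 3.03]. Speed limits (rad/s): [2.39, 2.39, 3.01, 3.14, 3.14, 3.14].

INTERFACE

Orientations are given as a unit quaternion [x, y, z, w].
In Python, from station import robot, eyes gives the robot as it stands.
- The arm moves only by the tool apply_moves, never from a script. Its argument "series" is a list of rows, each an object of numbers: "dx", "dy", "dz": the shift along the tool's x, y, z each as a share of 0.4 m, from -1 to 1; "turn": the turn about the tool's z as a share of pi rad, from -1 to 1; "claw": the opening, from 0 (shut) to 1 (fully open). A call has 1 to 12 rows; each row is the pose to reach, as a shift and turn from the pose commanded when the call began, along the tool's axes at that moment, turning the shorter way round; what a row does not reach only later rows make up. A row lasts 1/8 s, in which the tool goes at most 62.5 mm and 10.7 degrees, less where a joint would pass 70% of its speed; a pose out of reach is approached as far as the arm can. A call with a number of a shift or a turn outside -1 to 1 is refused whole. A call with a gripper value outside its range is refused whole. The fingers move at their own pace and stop on an object; "squeeze" is the grip in N (left out, the last holds). Time passes only in rows, so rows that repeat a pose let the fingers close. It gives the time, the measured TCP pose, the force and the opening at its end, in the units of the state.
- robot.get_obs(): the state, without advancing time (a new reading comes with each control period).
- eyes.get_image(name): name is "scene" or "top" or "wrist"; returns a dict with "frame" (400x640x3 uint8, red, green, blue), "vfov" (degrees; the focal length in pixels is half the picture's height over the tangent of half this angle, whatever the lens; pixels are square), "cx", "cy" (the principal point, pixels), "R" (3x3) and "t" (3): a world point X has camera coordinates R X + t; the wrist camera has in their place "hand_eye" (4x4, takes a point from camera to tool coordinates, whose origin is the TCP and whose axes are the tool frame's). Camera axes: x right, y down, z forward; pixel columns grow to the right and rows downward; lengths in mm; the calibration is good to about 2 mm. A picture is of the moment at which its call begins: read the wrist's pose just before it. There is no depth.
- robot.close_job(): hands the job in, once; it reports no verdict.
The state is a dict: "t": time; "qpos": joint angles; "joint_velocities": joint speeds; "joint_torque": joint torques, N m; "tcp_pos": TCP position; "eef_rot": TCP orientation; "ft_force": force on the tool from outside, world axes, zero at the start; "wrist_torque": the same for the moment, N m; "opening": finger opening in mm.
Only numpy, scipy, OpenCV 4.12 (cv2) and the standard library are available. Lean on these libraries where they do the work, as an engineer would, in place of code of your own. Each camera call takes 0.05 s, during which the arm holds its last target.

## Working session

There is one attempt and no reset: what is moved stays moved. The work goes in short steps, Python scripts to look and compute and a tool call to move; the robot and the scene stay as the last step left them, time stands still between calls to the robot, and variables do not carry over. Pictures are saved under pics/ and viewed, and the job is handed in when it is done.

Besides the shell and the picture viewer there is one more tool, called after "Call:" in YAML: its name, and indented under it one key for each argument. apply_moves: Moves the arm, as the interface text tells. Its arguments: {"type":"object","properties":{"series":{"type":"array"},"squeeze":{"type":"number"}},"required":["series"]}

```bash
ls; mkdir -p pics; python3 - <<'E'
from station import robot, eyes
import cv2,pickle
print(robot.get_obs())
d={}
for n in ["scene","top","wrist"]:
    im=eyes.get_image(n); d[n]=im
    cv2.imwrite(f"pics/{n}0.png",im["frame"][:,:,::-1])
    print(n,{k:v for k,v in im.items() if k!="frame"})
pickle.dump(d,open("im0.pkl","wb"))
E
```

```text
pics
{'t': 0.0, 'qpos': array([ 1.63509237e+00,  3.59382723e-01,  1.10351812e-02, -3.73528053e-04,
       -1.22408437e+00, -2.88094351e-01]), 'joint_velocities': array([-0.00023482,  0.00084227,  0.00227336, -0.00084394, -0.00082842,
        0.00139618]), 'joint_torque': array([ 6.68924768e-04, -5.83315766e+01,  2.93421131e+01,  6.93683982e+00,
       -5.83047542e-03,  1.53464885e-05]), 'tcp_pos': array([149.72114372, 657.67965495, 230.35185052]), 'eef_rot': array([-6.23674840e-01,  7.81683436e-01, -5.70195972e-04, -6.11962129e-04]), 'ft_force': array([-0.13884622,  1.00218831,  0.46546726]), 'wrist_torque': array([ 0.03537146, -0.0198147 , -0.01808262]), 'opening': 85.4437388692674}
scene {'vfov': 42.167201105778275, 'cx': 333.21839404830513, 'cy': 204.0248403181118, 'R': array([[-0.59794094,  0.80149825,  0.00819711],
       [ 0.52741254,  0.4011248 , -0.74895588],
       [-0.60357489, -0.44350812, -0.66256916]]), 't': array([ 274.10273071, -315.08602528, 1864.51628831])}
top {'vfov': 42.60894100041419, 'cx': 322.9086040598937, 'cy': 198.50715888156148, 'R': array([[ 1.60784875e-02, -9.99868255e-01,  2.22606823e-03],
       [-9.82600381e-01, -1.62127385e-02, -1.85023346e-01],
       [ 1.85035060e-01,  7.87560055e-04, -9.82731604e-01]]), 't': array([ 107.85507627,  577.95257522, 1068.90736655])}
wrist {'vfov': 68.3356722190437, 'cx': 325.40435606450274, 'cy': 197.4630241927191, 'hand_eye': array([[ 9.99999708e-01,  5.40111491e-04,  5.40848083e-04,
         9.61822572e-01],
       [-6.77008156e-04,  9.54344334e-01,  2.98707941e-01,
        -7.64549095e+01],
       [-3.54819712e-04, -2.98708220e-01,  9.54344421e-01,
        -1.42439944e+02],
       [ 0.00000000e+00,  0.00000000e+00,  0.00000000e+00,
         1.00000000e+00]])}
```

View pics/scene0.png

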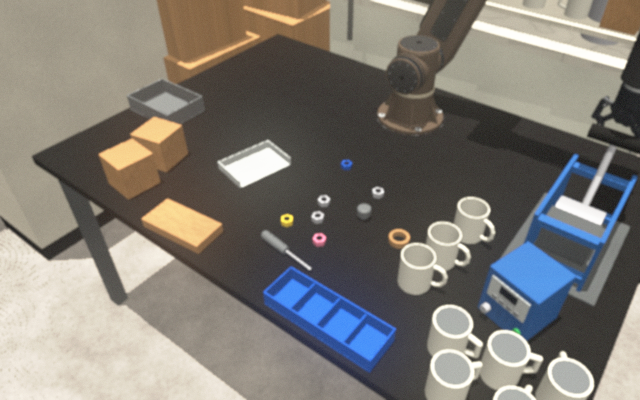

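View pics/top0.png

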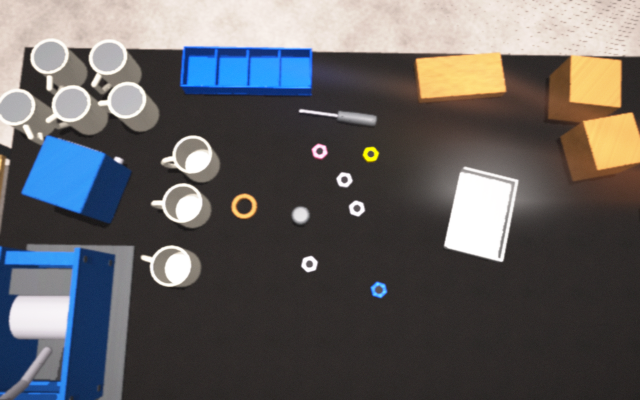

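View pics/wrist0.png

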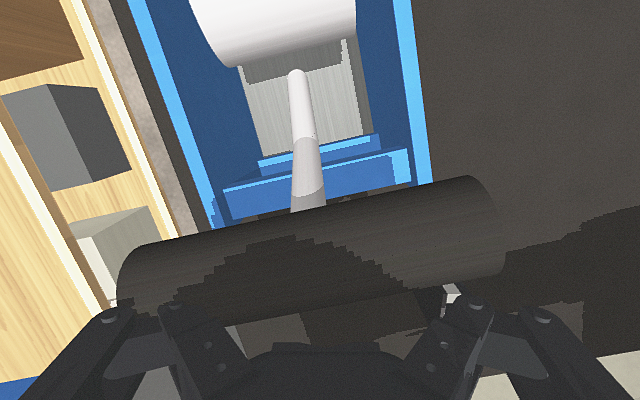

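```bash
cat > h.py <<'E'
import numpy as np,cv2,pickle
def ray(im,u,v,z):
    f=200/np.tan(np.radians(im["vfov"]/2)); R=im["R"];t=im["t"]
    d=R.T@np.array([(u-im["cx"])/f,(v-im["cy"])/f,1]); c=-R.T@t
    return (c+d*(z-c[2])/d[2])
def proj(im,X):
    f=200/np.tan(np.radians(im["vfov"]/2)); p=im["R"]@np.array(X,float)+im["t"]
    return p[0]/p[2]*f+im["cx"],p[1]/p[2]*f+im["cy"]
def grey(im,thr=110):
    fr=im["frame"].astype(int); mx=fr.max(2);mn=fr.min(2)
    return ((mx>thr)&(mx-mn<60)).astype(np.uint8)
E
python3 - <<'E'
from h import *
d=pickle.load(open("im0.pkl","rb"))
im=d["top"]
fr=im["frame"]
m=(fr.max(2)>70).astype(np.uint8)
n,l,s,c=cv2.connectedComponentsWithStats(m)
for i in range(1,n):
    if s[i][4]>30 and 200<c[i][0]<540 and 100<c[i][1]<320:
        cnt,_=cv2.findContours((l==i).astype(np.uint8),cv2.RETR_EXTERNAL,cv2.CHAIN_APPROX_NONE)
        (cx,cy),r=cv2.minEnclosingCircle(cnt[0])
        bb=s[i][:4]; u=bb[0]+bb[2]/2-.5; v=bb[1]+bb[3]/2-.5
        M=fr[l==i].mean(0).round()
        P=ray(im,u,v,16)
        # scene projection
        print(bb,(round(u,1),round(v,1)),'r',round(r,1),M,P.round(0),ray(im,u,v,0).round(0)[:2],np.round(proj(d["scene"],P)))
cr=cv2.resize(fr[130:310,280:540],None,fx=3,fy=3,interpolation=cv2.INTER_CUBIC)
cv2.imwrite("pics/crop0.png",cr[:,:,::-1])
E
```

```text
[298 108  80  18] (np.float64(337.5), np.float64(116.5)) r 39.8 [156. 153. 157.] [779.  86.  16.] [784.  86.] [286. 250.]
[311 143  18  17] (np.float64(319.5), np.float64(151.0)) r 8.9 [194. 153. 172.] [694. 127.  16.] [699. 127.] [318. 238.]
[362 146  18  17] (np.float64(370.5), np.float64(154.0)) r 8.9 [189. 182.  22.] [689.   9.  16.] [694.   8.] [286. 219.]
[336 172  18  16] (np.float64(344.5), np.float64(179.5)) r 8.7 [190. 185. 189.] [628.  69.  16.] [632.  68.] [317. 215.]
[230 193  28  26] (np.float64(243.5), np.float64(205.5)) r 13.8 [196. 150.  87.] [564. 296.  16.] [567. 299.] [399. 238.]
[348 200  18  17] (np.float64(356.5), np.float64(208.0)) r 9.0 [190. 186. 189.] [563.  41.  16.] [565.  40.] [323. 199.]
[291 206  19  18] (np.float64(300.0), np.float64(214.5)) r 9.5 [180. 178. 180.] [546. 168.  16.] [548. 169.] [363. 214.]
[301 255  18  18] (np.float64(309.5), np.float64(263.5)) r 9.1 [195. 191. 194.] [437. 145.  16.] [437. 145.] [377. 191.]
[370 281  18  18] (np.float64(378.5), np.float64(289.5)) r 9.0 [ 78. 132. 195.] [382.  -8.  16.] [383. -10.] [346. 163.]
```

View pics/crop0.png

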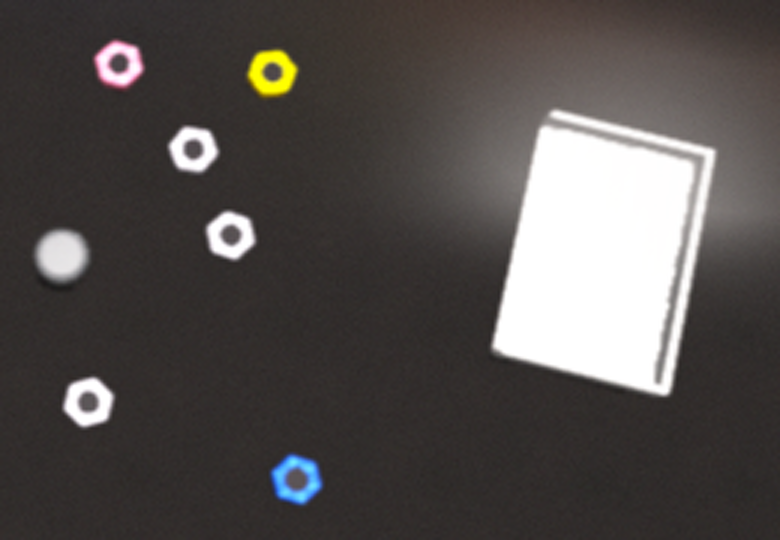

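```bash
python3 - <<'E'
from h import *
d=pickle.load(open("im0.pkl","rb"))
for n,box in (("top",(436,545,155,270)),("scene",(210,300,135,190))):
    im=d[n];fr=im["frame"]; print(n,'cam',-im["R"].T@im["t"])
    x0,x1,y0,y1=box
    cr=cv2.resize(fr[y0:y1,x0:x1],None,fx=6,fy=6,interpolation=cv2.INTER_NEAREST)
    cr=(255*(cr/255.)**1.6).astype(np.uint8)
    cv2.imwrite(f"pics/tray_{n}.png",cr[:,:,::-1])
E
```

```text
top cam [ 368.37693511  116.36923209 1157.14367753]
scene cam [1455.45278126  733.62407346  997.13861627]
```

View pics/tray_top.png

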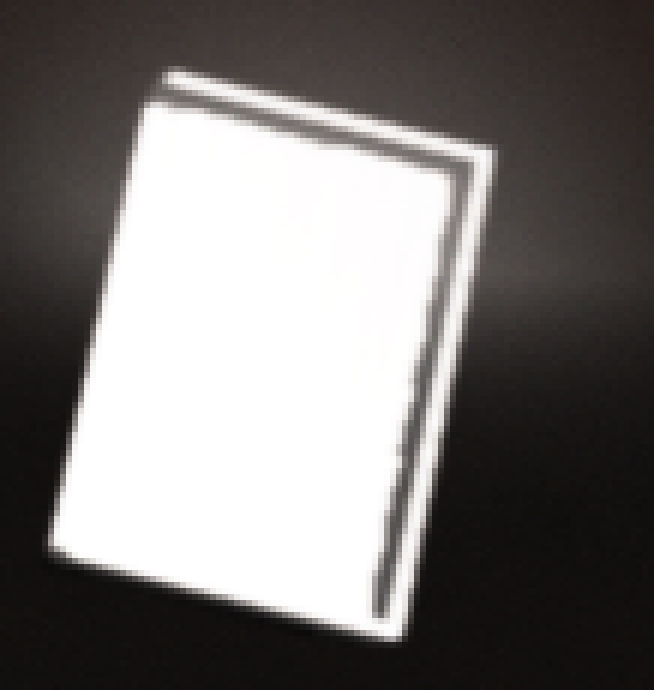

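View pics/tray_scene.png

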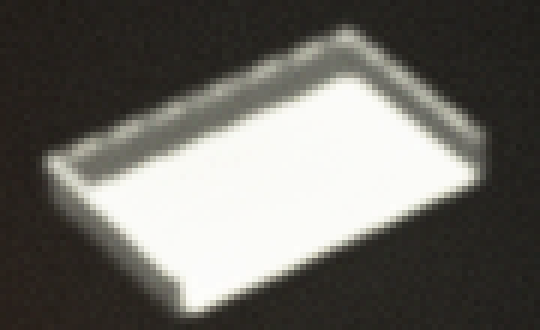

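```bash
python3 - <<'E'
from h import *
d=pickle.load(open("im0.pkl","rb"))
im=d["top"]
A=ray(im,463.3,166.7,26);B=ray(im,518.3,179.7,26);C=ray(im,503.2,261.5,26);D=ray(im,444,246.5,0)
for p in (A,B,C,D): print(p.round(1))
print([round(np.linalg.norm(a-b)) for a,b in ((A,B),(B,C),(C,D),(A,D))])
print("yaw of x axis (near->far)",np.arctan2(*(B-C)[1::-1]), np.arctan2(*(A-B)[1::-1]))
# tray x axis: +y mouth => x = R(-90) of y
back=(B+C)/2; ang=np.arctan2(*(B-C)[1::-1]); ex=np.array([np.cos(ang),np.sin(ang)]); 
ey=np.array([-ex[1],ex[0]])
print('ex',ex,'ey',ey, 'centre', back[:2]+ey*64)
s=d["scene"]
for u,v in ((188,315),(485,180)): # mouth floor
    print(ray(s,210+u/6,135+v/6,0).round(1))
# handles: mugs etc not needed
E
```

```text
[ 660.2 -200.5   26. ]
[ 631.9 -323.9   26. ]
[ 447.2 -280.7   26. ]
[ 480.5 -157.8    0. ]
[127, 190, 130, 186]
yaw of x axis (near->far) -0.22968561702782536 1.3459705596140803
ex [ 0.97373802 -0.22767141] ey [0.22767141 0.97373802] centre [ 554.12796158 -240.00929626]
[ 654.1 -198.2    0. ]
[ 478.9 -152.2    0. ]
```

```bash
python3 - <<'E'
from h import *
d=pickle.load(open("im0.pkl","rb"))
fr=d["scene"]["frame"]
cr=cv2.resize(fr[0:270,480:640],None,fx=2.2*1,fy=2.2,interpolation=cv2.INTER_CUBIC)
cr=(255*(cr/255.)**.6).astype(np.uint8)
w=d["wrist"]["frame"][150:400,80:560]
w=(255*(w/255.)**.6).astype(np.uint8)
w=cv2.resize(w,(480,250))
o=np.zeros((594,800+40,3),np.uint8)[:, :800]
o[:cr.shape[0],:cr.shape[1]]=cr; o[:250,355:800]=w[:,:445]
p=proj(d["scene"],[150,658,231]);print(p)
cv2.imwrite("pics/press.png",o[:,:,::-1])
E
```

```text
(np.float64(611.7758002330613), np.float64(147.41384499532114))
```

View pics/press.png

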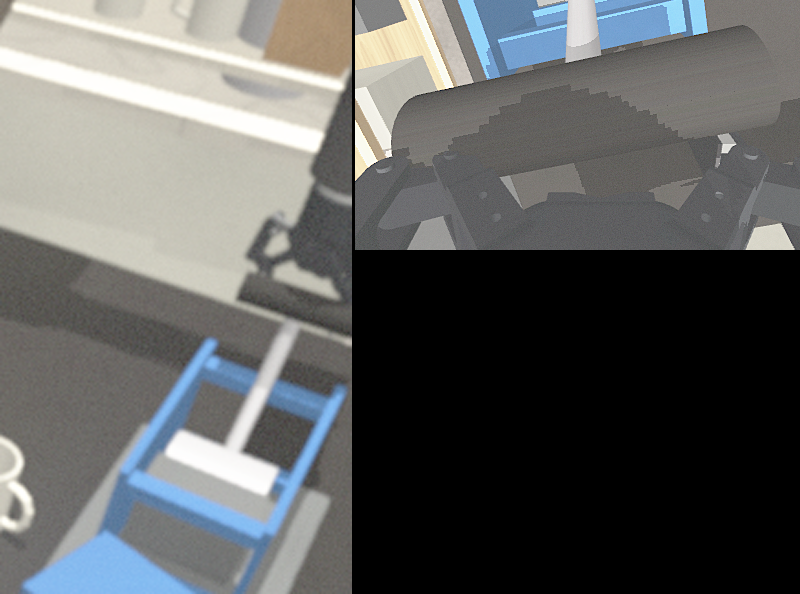

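```bash
cat >> h.py <<'E'
import json
O=np.array([555.,-240.]); EX=np.array([.9737,-.2277]); EY=np.array([.2277,.9737])
def t2w(x,y): return O+x*EX+y*EY
def w2t(p): p=np.asarray(p[:2])-O; return p@EX,p@EY
def load(): return json.load(open("cmd.json"))
def rows(wps,claw,save=True):
    """wps: (x',y',z,theta_deg) in tray frame"""
    c=load(); yaw=c["yaw"]; X=np.array([np.cos(yaw),np.sin(yaw)]); Y=np.array([X[1],-X[0]])
    out=[];p0=np.array(c["p"]);ny=yaw;np_=p0
    for x,y,z,th in wps:
        th=np.radians(th); ty=-np.sin(th)*EX+np.cos(th)*EY; tx=np.array([-ty[1],ty[0]])
        w=t2w(x,y)-p0[:2]
        turn=-(np.arctan2(tx[1],tx[0])-yaw); turn=(turn+np.pi)%(2*np.pi)-np.pi
        r=[round(w@X/400,3),round(w@Y/400,3),round(-(z-p0[2])/400,3),round(turn/np.pi,3)]
        out.append(dict(dx=r[0],dy=r[1],dz=r[2],turn=r[3],claw=claw))
        q=p0[:2]+400*(r[0]*X+r[1]*Y); np_=[q[0],q[1],p0[2]-400*r[2]]; ny=yaw-r[3]*np.pi
    print(json.dumps(out))
    if save: json.dump(dict(p=list(map(float,np_)),yaw=float(ny)),open("cmd.json","w"))
def line(a,b,step):
    a=np.array(a,float);b=np.array(b,float);n=max(1,int(np.ceil(np.linalg.norm((b-a)[:3])/step)))
    return [tuple(a+(b-a)*i/n) for i in range(1,n+1)]
E
python3 - <<'E'
from h import *
x,y=-6.2367484e-01,7.81683436e-01
yaw=np.arctan2(2*x*y,1-2*y*y)
json.dump(dict(p=[149.818,658.141,231.302+150],yaw=yaw),open("cmd.json","w"))
for n,p in dict(near=(437,145),mid=(563,41),far=(628,69),knob=(546,168),pink=(694,127),yel=(689,9),blue=(382,-8)).items(): print(n,np.round(w2t(p)))
b=np.array([0.8,318])-45*np.array([np.sin(.129),-np.cos(.129)]); print(b)
rows([(b[0],b[1],150,7.4)],.24)
E
```

```text
near [-203.  348.]
mid [-56. 275.]
far [  1. 317.]
knob [-102.  395.]
pink [ 52. 389.]
yel [ 74. 273.]
blue [-221.  187.]
[ -4.98891322 362.62609644]
[{"dx": 1.058, "dy": -1.479, "dz": 0.578, "turn": 0.461, "claw": 0.24}]
```

Call:
apply_moves:
  series:
    - {"dz": -0.125}
    - {"dz": -0.25}
    - {"dz": -0.375}
    - {"dz": -0.375}

```text
validation failed for argument at $.se...
```

Possible confusions in the top view:
- Steel nuts: near (310,264), mid (357,208), far (344,180).
- Look-alikes: pink (319,151), yellow (371,154), blue (379,290).
- Round knob at (300,215).

The close crop shows that exactly three of the hexagons are steel, so those are my targets. The press bar is close to the fingertips, so I go straight up first.

Call:
apply_moves:
  series:
    - {"dx": 0, "dy": 0, "dz": -0.125, "turn": 0, "claw": 1}
    - {"dx": 0, "dy": 0, "dz": -0.25, "turn": 0, "claw": 1}
    - {"dx": 0, "dy": 0, "dz": -0.375, "turn": 0, "claw": 1}
    - {"dx": 0, "dy": 0, "dz": -0.375, "turn": 0, "claw": 1}
  squeeze: 20

```text
t: 0.65
tcp_pos: [150.3, 659.4, 386.3]
eef_rot: [-0.624, 0.782, 0.003, 0.003]
ft_force: [-0.6, -0.2, -1.1]
opening: 85.5
```

Call:
apply_moves:
  series:
    - {"dx": 0.53, "dy": -0.74, "dz": 0.2, "turn": 0.23, "claw": 0.24}
    - {"dx": 0.53, "dy": -0.74, "dz": 0.2, "turn": 0.23, "claw": 0.24}
    - {"dx": 0.53, "dy": -0.74, "dz": 0.2, "turn": 0.23, "claw": 0.24}
    - {"dx": 0.53, "dy": -0.74, "dz": 0.2, "turn": 0.23, "claw": 0.24}
    - {"dx": 0.53, "dy": -0.74, "dz": 0.2, "turn": 0.23, "claw": 0.24}
    - {"dx": 0.53, "dy": -0.74, "dz": 0.2, "turn": 0.23, "claw": 0.24}
    - {"dx": 0.53, "dy": -0.74, "dz": 0.2, "turn": 0.23, "claw": 0.24}

```text
t: 1.52
tcp_pos: [392.7, 382.1, 299.6]
eef_rot: [-0.305, 0.952, -0.001, -0.001]
ft_force: [0.3, 0.5, -1.0]
opening: 20.4
```

```bash
python3 - <<'E'
from h import *
x,y=-6.2367484e-01,7.81683436e-01
yaw=np.arctan2(2*x*y,1-2*y*y)
X=np.array([np.cos(yaw),np.sin(yaw)]); Y=np.array([X[1],-X[0]])
p=np.array([149.818,658.141])+400*(.53*X-.74*Y)
json.dump(dict(p=[*p,231.302+150-80],yaw=yaw-.23*np.pi),open("cmd.json","w")); print(load())
rows([(-5,363,100,7.4)],.24)
E
```

```text
{'p': [391.35155785499927, 385.70469472864715, 301.302], 'yaw': -2.5172874816298325}
[{"dx": -0.094, "dy": -0.903, "dz": 0.503, "turn": 0.231, "claw": 0.24}]
```

Call:
apply_moves:
  series:
    - {"dx": -0.094, "dy": -0.903, "dz": 0.503, "turn": 0.231, "claw": 0.24}
    - {"dx": -0.094, "dy": -0.903, "dz": 0.503, "turn": 0.231, "claw": 0.24}
    - {"dx": -0.094, "dy": -0.903, "dz": 0.503, "turn": 0.231, "claw": 0.24}
    - {"dx": -0.094, "dy": -0.903, "dz": 0.503, "turn": 0.231, "claw": 0.24}
    - {"dx": -0.094, "dy": -0.903, "dz": 0.503, "turn": 0.231, "claw": 0.24}
    - {"dx": -0.094, "dy": -0.903, "dz": 0.503, "turn": 0.231, "claw": 0.24}
    - {"dx": -0.094, "dy": -0.903, "dz": 0.503, "turn": 0.231, "claw": 0.24}
    - {"dx": -0.094, "dy": -0.903, "dz": 0.503, "turn": 0.231, "claw": 0.24}
    - {"dx": -0.094, "dy": -0.903, "dz": 0.503, "turn": 0.231, "claw": 0.24}

```text
t: 2.65
tcp_pos: [632.8, 115.2, 99.7]
eef_rot: [0.051, 0.999, -0.0, -0.0]
ft_force: [0.3, 0.5, -0.2]
opening: 20.6
```

```bash
cat > look.py <<'E'
import sys
from h import *
from station import robot,eyes
tag=sys.argv[1]; o=robot.get_obs()
print(o["t"],o["tcp_pos"].round(1),w2t(o["tcp_pos"]),o["qpos"].round(2),load())
for n in sys.argv[2:]:
    im=eyes.get_image(n); pickle.dump(im,open(f"{n}_{tag}.pkl","wb"))
    cv2.imwrite(f"pics/{n}_{tag}.png",im["frame"][:,:,::-1])
E
python3 look.py a wrist top
```

```text
2.65 [632.8 115.2  99.7] (np.float64(-5.109480397980902), np.float64(363.56589093069897)) [ 0.48  0.41 -0.22 -0.   -0.93 -0.58] {'p': [632.9926048073523, 114.61650902559825, 100.10200000000003], 'yaw': -3.242995384609075}
```

View pics/wrist_a.png

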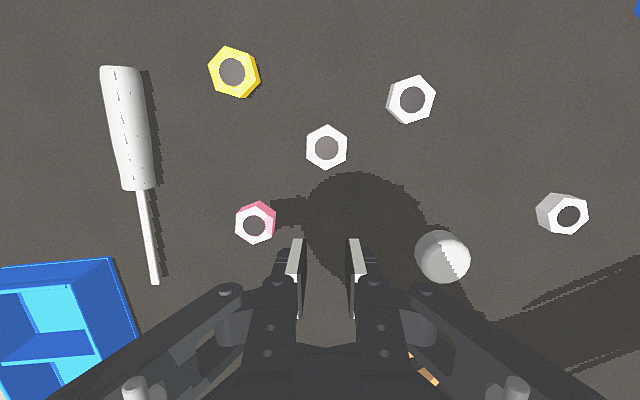

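View pics/top_a.png

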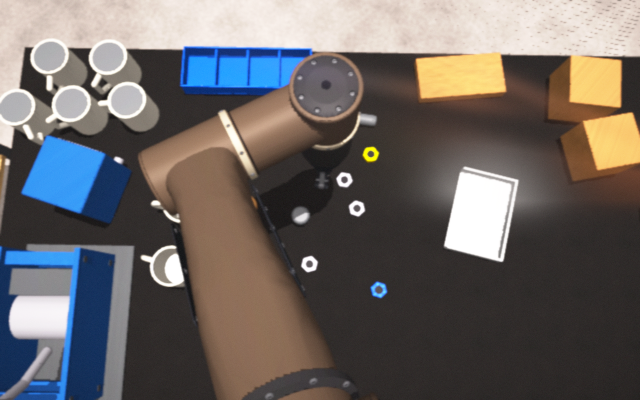

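```bash
python3 - <<'E'
from h import *
s=(-5.7,361.5,5,8.5); e=(48.3,0,5,8.5)
L=[(-5.7,361.5,50,8.5),s,s]+line(s,e,18)
print(len(L))
rows(L[:12],.24); rows(L[12:],.24)
E
```

```text
24
[{"dx": 0.003, "dy": -0.004, "dz": 0.125, "turn": -0.006, "claw": 0.24}, {"dx": 0.003, "dy": -0.004, "dz": 0.238, "turn": -0.006, "claw": 0.24}, {"dx": 0.003, "dy": -0.004, "dz": 0.238, "turn": -0.006, "claw": 0.24}, {"dx": 0.002, "dy": -0.047, "dz": 0.238, "turn": -0.006, "claw": 0.24}, {"dx": 0.001, "dy": -0.091, "dz": 0.238, "turn": -0.006, "claw": 0.24}, {"dx": 0.0, "dy": -0.134, "dz": 0.238, "turn": -0.006, "claw": 0.24}, {"dx": -0.001, "dy": -0.178, "dz": 0.238, "turn": -0.006, "claw": 0.24}, {"dx": -0.002, "dy": -0.221, "dz": 0.238, "turn": -0.006, "claw": 0.24}, {"dx": -0.002, "dy": -0.265, "dz": 0.238, "turn": -0.006, "claw": 0.24}, {"dx": -0.003, "dy": -0.308, "dz": 0.238, "turn": -0.006, "claw": 0.24}, {"dx": -0.004, "dy": -0.352, "dz": 0.238, "turn": -0.006, "claw": 0.24}, {"dx": -0.005, "dy": -0.395, "dz": 0.238, "turn": -0.006, "claw": 0.24}]
[{"dx": -0.0, "dy": -0.044, "dz": -0.0, "turn": -0.0, "claw": 0.24}, {"dx": -0.0, "dy": -0.087, "dz": -0.0, "turn": -0.0, "claw": 0.24}, {"dx": -0.0, "dy": -0.131, "dz": -0.0, "turn": -0.0, "claw": 0.24}, {"dx": -0.0, "dy": -0.174, "dz": -0.0, "turn": -0.0, "claw": 0.24}, {"dx": -0.0, "dy": -0.218, "dz": -0.0, "turn": -0.0, "claw": 0.24}, {"dx": -0.0, "dy": -0.261, "dz": -0.0, "turn": -0.0, "claw": 0.24}, {"dx": -0.0, "dy": -0.305, "dz": -0.0, "turn": -0.0, "claw": 0.24}, {"dx": -0.0, "dy": -0.348, "dz": -0.0, "turn": -0.0, "claw": 0.24}, {"dx": -0.001, "dy": -0.392, "dz": -0.0, "turn": -0.0, "claw": 0.24}, {"dx": -0.001, "dy": -0.435, "dz": -0.0, "turn": -0.0, "claw": 0.24}, {"dx": -0.001, "dy": -0.479, "dz": -0.0, "turn": -0.0, "claw": 0.24}, {"dx": -0.001, "dy": -0.522, "dz": -0.0, "turn": -0.0, "claw": 0.24}]
```

Call:
apply_moves:
  series:
    - {"dx": 0.003, "dy": -0.004, "dz": 0.125, "turn": -0.006, "claw": 0.24}
    - {"dx": 0.003, "dy": -0.004, "dz": 0.238, "turn": -0.006, "claw": 0.24}
    - {"dx": 0.003, "dy": -0.004, "dz": 0.238, "turn": -0.006, "claw": 0.24}
    - {"dx": 0.002, "dy": -0.047, "dz": 0.238, "turn": -0.006, "claw": 0.24}
    - {"dx": 0.001, "dy": -0.091, "dz": 0.238, "turn": -0.006, "claw": 0.24}
    - {"dx": 0.0, "dy": -0.134, "dz": 0.238, "turn": -0.006, "claw": 0.24}
    - {"dx": -0.001, "dy": -0.178, "dz": 0.238, "turn": -0.006, "claw": 0.24}
    - {"dx": -0.002, "dy": -0.221, "dz": 0.238, "turn": -0.006, "claw": 0.24}
    - {"dx": -0.002, "dy": -0.265, "dz": 0.238, "turn": -0.006, "claw": 0.24}
    - {"dx": -0.003, "dy": -0.308, "dz": 0.238, "turn": -0.006, "claw": 0.24}
    - {"dx": -0.004, "dy": -0.352, "dz": 0.238, "turn": -0.006, "claw": 0.24}
    - {"dx": -0.005, "dy": -0.395, "dz": 0.238, "turn": -0.006, "claw": 0.24}

```text
t: 4.25
tcp_pos: [618.9, -43.9, 4.8]
eef_rot: [0.041, 0.999, -0.0, -0.0]
ft_force: [0.0, 0.7, 0.1]
opening: 20.6
```

```bash
python3 look.py b wrist
```

```text
4.25 [618.9 -43.9   4.8] (np.float64(17.6081462292327), np.float64(205.52060951198752)) [ 0.24  0.5  -0.36 -0.   -0.72 -0.33] {'p': [602.169249285994, -250.896225242588, 4.902000000000044], 'yaw': -3.224145828687536}
```

View pics/wrist_b.png

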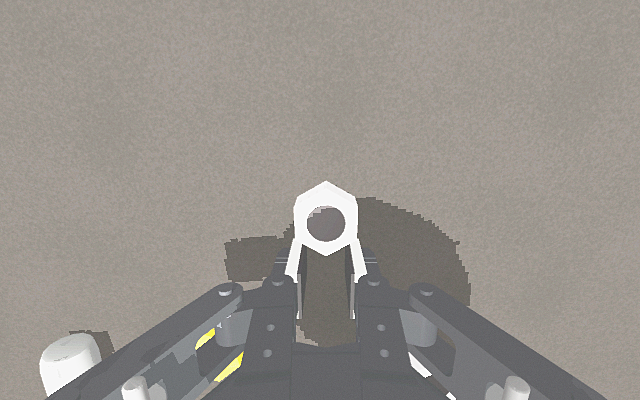

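The nut at (326,218) sits with one corner between the fingertips, which is a stable cradle. I'll keep pushing.

Call:
apply_moves:
  series:
    - {"dx": 0, "dy": -0.044, "dz": 0, "turn": 0, "claw": 0.24}
    - {"dx": 0, "dy": -0.087, "dz": 0, "turn": 0, "claw": 0.24}
    - {"dx": 0, "dy": -0.131, "dz": 0, "turn": 0, "claw": 0.24}
    - {"dx": 0, "dy": -0.174, "dz": 0, "turn": 0, "claw": 0.24}
    - {"dx": 0, "dy": -0.218, "dz": 0, "turn": 0, "claw": 0.24}
    - {"dx": 0, "dy": -0.261, "dz": 0, "turn": 0, "claw": 0.24}
    - {"dx": 0, "dy": -0.305, "dz": 0, "turn": 0, "claw": 0.24}
    - {"dx": 0, "dy": -0.348, "dz": 0, "turn": 0, "claw": 0.24}
    - {"dx": 0, "dy": -0.392, "dz": 0, "turn": 0, "claw": 0.24}
    - {"dx": 0, "dy": -0.435, "dz": 0, "turn": 0, "claw": 0.24}
    - {"dx": 0, "dy": -0.479, "dz": 0, "turn": 0, "claw": 0.24}
    - {"dx": 0, "dy": -0.522, "dz": 0, "turn": 0, "claw": 0.24}

```text
t: 5.8
tcp_pos: [601.7, -252.0, 4.9]
eef_rot: [0.041, 0.999, -0.0, -0.0]
ft_force: [0.1, 0.2, -1.1]
opening: 20.5
```

```bash
python3 look.py c wrist
```

```text
5.8 [ 601.7 -252.     4.9] (np.float64(48.247741508533466), np.float64(-1.0477617513373612)) [-0.1   0.53 -0.28  0.   -0.75  0.02] {'p': [602.169249285994, -250.896225242588, 4.902000000000044], 'yaw': -3.224145828687536}
```

View pics/wrist_c.png

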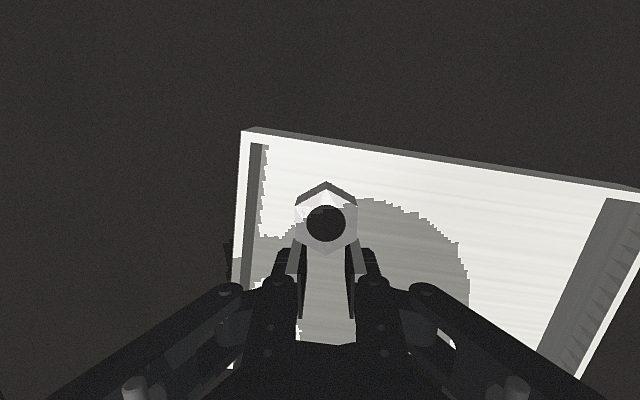

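```bash
python3 - <<'E'
from h import *
h=(-64,320,70,10.2)
s=(-64,320,5,10.2); e=(-4,-12,5,10.2)
rows([(43,40,5,8.5),(36,80,50,8.5),]+[h]*5,.24); 
L=[(-64,320,30,10.2),s,s]+line(s,e,18)
print(len(L))
rows(L[:12],.24); rows(L[12:],.24)
E
```

```text
[{"dx": -0.001, "dy": 0.101, "dz": -0.0, "turn": -0.0, "claw": 0.24}, {"dx": 0.001, "dy": 0.202, "dz": -0.113, "turn": -0.0, "claw": 0.24}, {"dx": 0.161, "dy": 0.832, "dz": -0.163, "turn": -0.01, "claw": 0.24}, {"dx": 0.161, "dy": 0.832, "dz": -0.163, "turn": -0.01, "claw": 0.24}, {"dx": 0.161, "dy": 0.832, "dz": -0.163, "turn": -0.01, "claw": 0.24}, {"dx": 0.161, "dy": 0.832, "dz": -0.163, "turn": -0.01, "claw": 0.24}, {"dx": 0.161, "dy": 0.832, "dz": -0.163, "turn": -0.01, "claw": 0.24}]
22
[{"dx": -0.0, "dy": 0.0, "dz": 0.1, "turn": 0.0, "claw": 0.24}, {"dx": -0.0, "dy": 0.0, "dz": 0.163, "turn": 0.0, "claw": 0.24}, {"dx": -0.0, "dy": 0.0, "dz": 0.163, "turn": 0.0, "claw": 0.24}, {"dx": -0.0, "dy": -0.044, "dz": 0.163, "turn": 0.0, "claw": 0.24}, {"dx": -0.0, "dy": -0.089, "dz": 0.163, "turn": 0.0, "claw": 0.24}, {"dx": -0.0, "dy": -0.133, "dz": 0.163, "turn": 0.0, "claw": 0.24}, {"dx": -0.0, "dy": -0.177, "dz": 0.163, "turn": 0.0, "claw": 0.24}, {"dx": -0.0, "dy": -0.222, "dz": 0.163, "turn": 0.0, "claw": 0.24}, {"dx": -0.0, "dy": -0.266, "dz": 0.163, "turn": 0.0, "claw": 0.24}, 
[... 172 characters left out ...]
63, "turn": 0.0, "claw": 0.24}]
[{"dx": -0.0, "dy": -0.045, "dz": -0.0, "turn": 0.0, "claw": 0.24}, {"dx": -0.0, "dy": -0.089, "dz": -0.0, "turn": 0.0, "claw": 0.24}, {"dx": -0.0, "dy": -0.133, "dz": -0.0, "turn": 0.0, "claw": 0.24}, {"dx": -0.0, "dy": -0.178, "dz": -0.0, "turn": 0.0, "claw": 0.24}, {"dx": -0.0, "dy": -0.222, "dz": -0.0, "turn": 0.0, "claw": 0.24}, {"dx": -0.0, "dy": -0.267, "dz": -0.0, "turn": 0.0, "claw": 0.24}, {"dx": -0.0, "dy": -0.311, "dz": -0.0, "turn": 0.0, "claw": 0.24}, {"dx": -0.0, "dy": -0.355, "dz": -0.0, "turn": 0.0, "claw": 0.24}, {"dx": -0.0, "dy": -0.4, "dz": -0.0, "turn": 0.0, "claw": 0.24}, {"dx": -0.0, "dy": -0.444, "dz": -0.0, "turn": 0.0, "claw": 0.24}]
```

Call:
apply_moves:
  series:
    - {"dx": 0, "dy": 0.101, "dz": 0, "turn": 0, "claw": 0.24}
    - {"dx": 0.001, "dy": 0.202, "dz": -0.113, "turn": 0, "claw": 0.24}
    - {"dx": 0.161, "dy": 0.832, "dz": -0.163, "turn": -0.01, "claw": 0.24}
    - {"dx": 0.161, "dy": 0.832, "dz": -0.163, "turn": -0.01, "claw": 0.24}
    - {"dx": 0.161, "dy": 0.832, "dz": -0.163, "turn": -0.01, "claw": 0.24}
    - {"dx": 0.161, "dy": 0.832, "dz": -0.163, "turn": -0.01, "claw": 0.24}
    - {"dx": 0.161, "dy": 0.832, "dz": -0.163, "turn": -0.01, "claw": 0.24}
    - {"dx": 0.161, "dy": 0.832, "dz": -0.163, "turn": -0.01, "claw": 0.24}
    - {"dx": 0.161, "dy": 0.832, "dz": -0.163, "turn": -0.01, "claw": 0.24}

```text
t: 6.98
tcp_pos: [565.1, 85.0, 69.9]
eef_rot: [0.026, 1.0, -0.0, -0.0]
ft_force: [-0.4, -0.7, 0.3]
opening: 20.6
```

```bash
python3 look.py d wrist
```

```text
6.975 [565.1  85.   69.9] (np.float64(-64.12803038377118), np.float64(318.73320737721525)) [ 0.49  0.35 -0.42 -0.   -0.81 -0.54] {'p': [548.1951043277991, -250.67841786852932, 4.902000000000044], 'yaw': -3.192729902151638}
```

View pics/wrist_d.png

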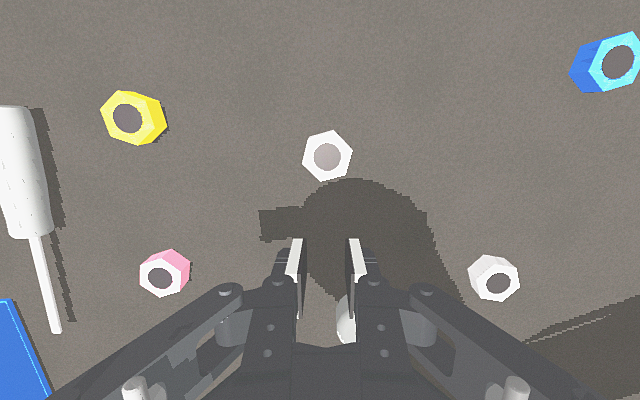

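Mid nut (327,155) is straight ahead of the fingers, with the knob clear behind at (345,320).

Call:
apply_moves:
  series:
    - {"dx": 0, "dy": 0, "dz": 0.1, "turn": 0, "claw": 0.24}
    - {"dx": 0, "dy": 0, "dz": 0.163, "turn": 0, "claw": 0.24}
    - {"dx": 0, "dy": 0, "dz": 0.163, "turn": 0, "claw": 0.24}
    - {"dx": 0, "dy": -0.044, "dz": 0.163, "turn": 0, "claw": 0.24}
    - {"dx": 0, "dy": -0.089, "dz": 0.163, "turn": 0, "claw": 0.24}
    - {"dx": 0, "dy": -0.133, "dz": 0.163, "turn": 0, "claw": 0.24}
    - {"dx": 0, "dy": -0.177, "dz": 0.163, "turn": 0, "claw": 0.24}
    - {"dx": 0, "dy": -0.222, "dz": 0.163, "turn": 0, "claw": 0.24}
    - {"dx": 0, "dy": -0.266, "dz": 0.163, "turn": 0, "claw": 0.24}
    - {"dx": 0, "dy": -0.311, "dz": 0.163, "turn": 0, "claw": 0.24}
    - {"dx": 0, "dy": -0.355, "dz": 0.163, "turn": 0, "claw": 0.24}
    - {"dx": 0, "dy": -0.399, "dz": 0.163, "turn": 0, "claw": 0.24}

```text
t: 8.52
tcp_pos: [556.9, -74.4, 4.9]
eef_rot: [0.026, 1.0, -0.0, -0.0]
ft_force: [1.3, 0.8, 0.9]
opening: 20.8
```

```bash
python3 look.py e wrist
```

```text
8.525 [556.9 -74.4   4.9] (np.float64(-35.86426356191337), np.float64(161.68646699731653)) [ 0.22  0.42 -0.5   0.   -0.65 -0.27] {'p': [548.1951043277991, -250.67841786852932, 4.902000000000044], 'yaw': -3.192729902151638}
```

View pics/wrist_e.png

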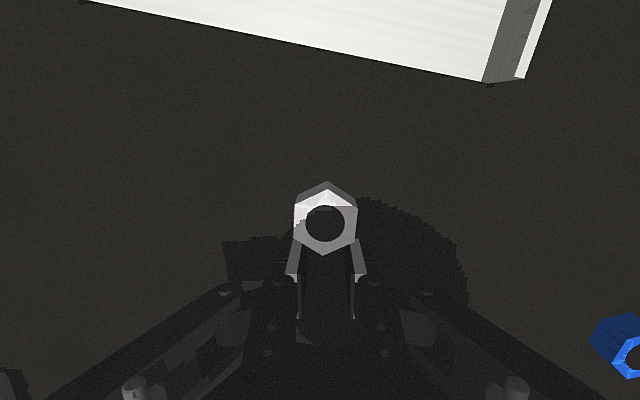

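Cradled again, with the nut at (326,222). Continuing into the tray.

Call:
apply_moves:
  series:
    - {"dx": 0, "dy": -0.045, "dz": 0, "turn": 0, "claw": 0.24}
    - {"dx": 0, "dy": -0.089, "dz": 0, "turn": 0, "claw": 0.24}
    - {"dx": 0, "dy": -0.133, "dz": 0, "turn": 0, "claw": 0.24}
    - {"dx": 0, "dy": -0.178, "dz": 0, "turn": 0, "claw": 0.24}
    - {"dx": 0, "dy": -0.222, "dz": 0, "turn": 0, "claw": 0.24}
    - {"dx": 0, "dy": -0.267, "dz": 0, "turn": 0, "claw": 0.24}
    - {"dx": 0, "dy": -0.311, "dz": 0, "turn": 0, "claw": 0.24}
    - {"dx": 0, "dy": -0.355, "dz": 0, "turn": 0, "claw": 0.24}
    - {"dx": 0, "dy": -0.4, "dz": 0, "turn": 0, "claw": 0.24}
    - {"dx": 0, "dy": -0.444, "dz": 0, "turn": 0, "claw": 0.24}

```text
t: 9.82
tcp_pos: [547.8, -251.8, 4.9]
eef_rot: [0.026, 1.0, 0.0, -0.0]
ft_force: [0.5, 0.8, -0.1]
opening: 20.7
```

```bash
python3 look.py f wrist
```

```text
9.825 [ 547.8 -251.8    4.9] (np.float64(-4.294665588396574), np.float64(-13.121539093263312)) [-0.11  0.47 -0.4  -0.   -0.7   0.06] {'p': [548.1951043277991, -250.67841786852932, 4.902000000000044], 'yaw': -3.192729902151638}
```

View pics/wrist_f.png

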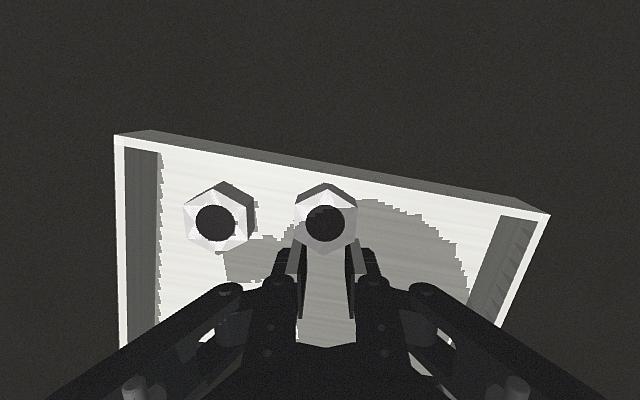

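```bash
python3 - <<'E'
from h import *
u=lambda th: np.array([np.sin(np.radians(th)),-np.cos(np.radians(th))])
h=(-226,387,70,31)
rows([(-13,38,5,10.2),(-20,78,50,10.2)]+[h]*7,.24)
b=np.array([-203,348])-45*u(31)
pts=[(*b,25,31),(*b,5,31),(*b,5,31)]
N=[]  # nut path dense
P=[np.array(p,float) for p in ((-203,348),(-90,160),(-54,100),(-47,40),(-42.5,0))]
for s in np.linspace(0,1,200): N.append(P[0]+(P[1]-P[0])*s)
for s in np.linspace(0,1,200)[1:]: N.append((1-s)**2*P[1]+2*s*(1-s)*P[2]+s*s*P[3])
for s in np.linspace(0,1,50)[1:]: N.append(P[3]+(P[4]-P[3])*s)
N=np.array(N); d=np.gradient(N,axis=0); th=np.degrees(np.arctan2(d[:,0],-d[:,1]))
L=np.r_[0,np.cumsum(np.linalg.norm(np.diff(N,axis=0),axis=1))]
n=27; print(L[-1])
pts+=[(*(np.array([-203,348])-33*u(31)),5,31)]
for s in np.linspace(0,L[-1],n):
    q=np.array([np.interp(s,L,N[:,0]),np.interp(s,L,N[:,1])]); t=np.interp(s,L,th)
    pts.append((*(q-22.5*u(t)),5,t))
print(len(pts)); print(np.round(pts[15:],1).tolist())
rows(pts[:12],.24);rows(pts[12:22],.24);rows(pts[22:],.24)
E
```

```text
[{"dx": -0.001, "dy": 0.127, "dz": -0.0, "turn": 0.0, "claw": 0.24}, {"dx": -0.001, "dy": 0.228, "dz": -0.113, "turn": 0.0, "claw": 0.24}, {"dx": 0.369, "dy": 1.08, "dz": -0.163, "turn": -0.115, "claw": 0.24}, {"dx": 0.369, "dy": 1.08, "dz": -0.163, "turn": -0.115, "claw": 0.24}, {"dx": 0.369, "dy": 1.08, "dz": -0.163, "turn": -0.115, "claw": 0.24}, {"dx": 0.369, "dy": 1.08, "dz": -0.163, "turn": -0.115, "claw": 0.24}, {"dx": 0.369, "dy": 1.08, "dz": -0.163, "turn": -0.115, "claw": 0.24}, {"dx": 0.369, "dy": 1.08, "dz": -0.163, "turn": -0.115, "claw": 0.24}, {"dx": 0.369, "dy": 1.08, "dz": -0.163, "turn": -0.115, "claw": 0.24}]
388.0417922468139
31
[[-130.0, 226.6, 5.0, 31.0], [-122.3, 213.8, 5.0, 31.0], [-114.6, 201.0, 5.0, 31.0], [-106.9, 188.2, 5.0, 31.0], [-99.0, 175.5, 5.0, 30.3], [-91.0, 162.9, 5.0, 28.0], [-83.4, 150.1, 5.0, 25.6], [-76.3, 136.9, 5.0, 22.9], [-69.8, 123.4, 5.0, 20.2], [-64.0, 109.6, 5.0, 17.3], [-58.8, 95.6, 5.0, 14.2], [-54.3, 81.3, 5.0, 11.0], [-50.6, 66.8, 5.0, 7.7], [-48.4, 52.0, 5.0, 6.4], [-46.7, 37.2, 5.0, 6.4], [-45.0, 22.4, 5.0, 6.4]]
[{"dx": 0.0, "dy
[... 1418 characters left out ...]
{"dx": -0.002, "dy": -0.374, "dz": -0.0, "turn": 0.03, "claw": 0.24}]
[{"dx": -0.001, "dy": -0.037, "dz": -0.0, "turn": 0.014, "claw": 0.24}, {"dx": -0.002, "dy": -0.074, "dz": -0.0, "turn": 0.03, "claw": 0.24}, {"dx": -0.0, "dy": -0.112, "dz": -0.0, "turn": 0.046, "claw": 0.24}, {"dx": 0.003, "dy": -0.149, "dz": -0.0, "turn": 0.063, "claw": 0.24}, {"dx": 0.009, "dy": -0.186, "dz": -0.0, "turn": 0.081, "claw": 0.24}, {"dx": 0.016, "dy": -0.223, "dz": -0.0, "turn": 0.099, "claw": 0.24}, {"dx": 0.027, "dy": -0.258, "dz": -0.0, "turn": 0.106, "claw": 0.24}, {"dx": 0.039, "dy": -0.294, "dz": -0.0, "turn": 0.106, "claw": 0.24}, {"dx": 0.051, "dy": -0.329, "dz": -0.0, "turn": 0.106, "claw": 0.24}]
```

Call:
apply_moves:
  series:
    - {"dx": 0, "dy": 0.127, "dz": 0, "turn": 0, "claw": 0.24}
    - {"dx": 0, "dy": 0.228, "dz": -0.113, "turn": 0, "claw": 0.24}
    - {"dx": 0.3, "dy": 1.0, "dz": -0.163, "turn": -0.115, "claw": 0.24}
    - {"dx": 0.3, "dy": 1.0, "dz": -0.163, "turn": -0.115, "claw": 0.24}
    - {"dx": 0.3, "dy": 1.0, "dz": -0.163, "turn": -0.115, "claw": 0.24}
    - {"dx": 0.3, "dy": 1.0, "dz": -0.163, "turn": -0.115, "claw": 0.24}
    - {"dx": 0.3, "dy": 1.0, "dz": -0.163, "turn": -0.115, "claw": 0.24}
    - {"dx": 0.3, "dy": 1.0, "dz": -0.163, "turn": -0.115, "claw": 0.24}
    - {"dx": 0.3, "dy": 1.0, "dz": -0.163, "turn": -0.115, "claw": 0.24}

```text
t: 11.0
tcp_pos: [448.5, 156.4, 70.5]
eef_rot: [-0.156, 0.988, 0.0, 0.0]
ft_force: [-0.4, -0.5, 0.1]
opening: 20.3
```

```bash
python3 - <<'E'
from h import *
final=load()
yaw=-3.192729902151638; X=np.array([np.cos(yaw),np.sin(yaw)]); Y=np.array([X[1],-X[0]])
p=np.array([548.195,-250.678])+400*(.3*X+1.0*Y)
json.dump(dict(p=[*p,70.1],yaw=yaw+.115*np.pi),open("cmd.json","w")); print(load())
rows([(-226,387,70,31)],.24,save=True); print(load())
E
python3 look.py g wrist top
```

```text
{'p': [448.79785250410316, 154.93290600436137, 70.1], 'yaw': -2.831446746988812}
[{"dx": 0.036, "dy": 0.099, "dz": 0.0, "turn": -0.0, "claw": 0.24}]
{'p': [422.9990658246901, 188.2487071484152, 70.1], 'yaw': -2.831446746988812}
11.0 [448.5 156.4  70.5] (np.float64(-193.99936053492968), np.float64(361.7154407906443)) [ 0.75  0.21 -0.63  0.   -0.73 -0.44] {'p': [422.9990658246901, 188.2487071484152, 70.1], 'yaw': -2.831446746988812}
```

View pics/wrist_g.png

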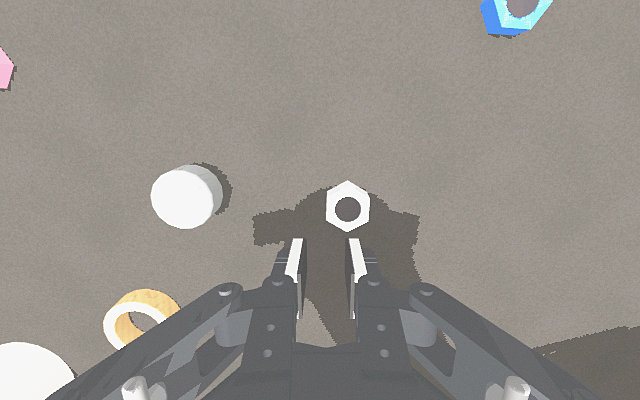

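View pics/top_g.png

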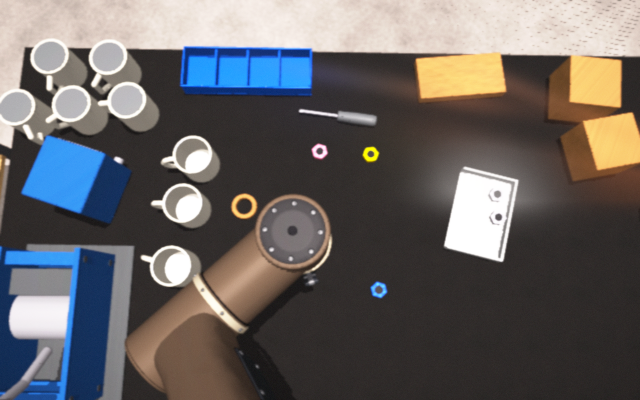

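The top view shows two nuts in the tray at (497,194) and (498,216). Next I move behind the near nut.

Call:
apply_moves:
  series:
    - {"dx": 0.036, "dy": 0.099, "dz": 0, "turn": 0, "claw": 0.24}
    - {"dx": 0.036, "dy": 0.099, "dz": 0, "turn": 0, "claw": 0.24}

```text
t: 11.35
tcp_pos: [422.3, 188.3, 70.1]
eef_rot: [-0.155, 0.988, -0.0, -0.0]
ft_force: [1.1, -0.6, 0.4]
opening: 20.8
```

```bash
python3 look.py h wrist
```

```text
11.35 [422.3 188.3  70.1] (np.float64(-226.713474233454), np.float64(386.77420116014844)) [ 0.85  0.19 -0.66 -0.   -0.73 -0.54] {'p': [422.9990658246901, 188.2487071484152, 70.1], 'yaw': -2.831446746988812}
```

View pics/wrist_h.png

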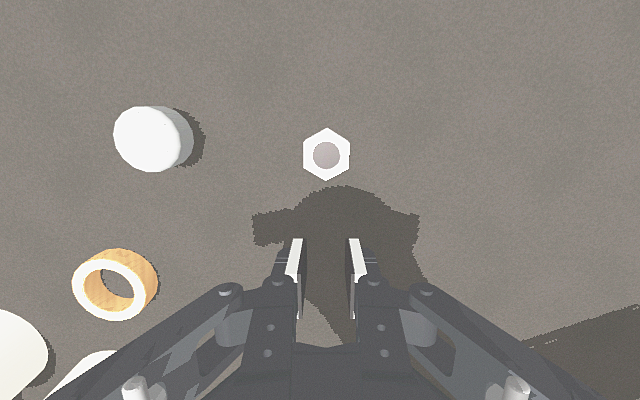

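Call:
apply_moves:
  series:
    - {"dx": 0, "dy": 0, "dz": 0.113, "turn": 0, "claw": 0.24}
    - {"dx": 0, "dy": 0, "dz": 0.163, "turn": 0, "claw": 0.24}
    - {"dx": 0, "dy": 0, "dz": 0.163, "turn": 0, "claw": 0.24}
    - {"dx": 0, "dy": -0.031, "dz": 0.163, "turn": 0, "claw": 0.24}
    - {"dx": 0, "dy": -0.057, "dz": 0.163, "turn": 0, "claw": 0.24}
    - {"dx": 0, "dy": -0.094, "dz": 0.163, "turn": 0, "claw": 0.24}
    - {"dx": 0, "dy": -0.132, "dz": 0.163, "turn": 0, "claw": 0.24}
    - {"dx": 0, "dy": -0.169, "dz": 0.163, "turn": 0, "claw": 0.24}
    - {"dx": 0, "dy": -0.206, "dz": 0.163, "turn": 0, "claw": 0.24}
    - {"dx": 0, "dy": -0.244, "dz": 0.163, "turn": 0, "claw": 0.24}
    - {"dx": 0, "dy": -0.281, "dz": 0.163, "turn": 0, "claw": 0.24}
    - {"dx": 0, "dy": -0.318, "dz": 0.163, "turn": 0, "claw": 0.24}

```text
t: 12.9
tcp_pos: [461.7, 66.2, 4.8]
eef_rot: [-0.155, 0.988, -0.0, -0.0]
ft_force: [0.3, 1.2, 0.8]
opening: 20.3
```

Call:
apply_moves:
  series:
    - {"dx": 0, "dy": -0.038, "dz": 0, "turn": 0, "claw": 0.24}
    - {"dx": 0, "dy": -0.075, "dz": 0, "turn": 0, "claw": 0.24}
    - {"dx": 0, "dy": -0.112, "dz": 0, "turn": 0, "claw": 0.24}
    - {"dx": 0, "dy": -0.15, "dz": 0, "turn": 0, "claw": 0.24}
    - {"dx": 0, "dy": -0.187, "dz": 0, "turn": 0, "claw": 0.24}
    - {"dx": 0, "dy": -0.224, "dz": 0, "turn": 0, "claw": 0.24}
    - {"dx": 0, "dy": -0.261, "dz": 0, "turn": 0, "claw": 0.24}
    - {"dx": -0.001, "dy": -0.299, "dz": 0, "turn": 0.004, "claw": 0.24}
    - {"dx": -0.002, "dy": -0.336, "dz": 0, "turn": 0.016, "claw": 0.24}
    - {"dx": -0.002, "dy": -0.374, "dz": 0, "turn": 0.03, "claw": 0.24}

```text
t: 14.15
tcp_pos: [508.3, -76.0, 4.9]
eef_rot: [-0.106, 0.994, -0.0, -0.0]
ft_force: [0.8, 0.5, 0.6]
opening: 20.4
```

```bash
python3 look.py i wrist
```

```text
14.15 [508.3 -76.    4.9] (np.float64(-82.85349764623855), np.float64(149.07300535808187)) [ 0.23  0.37 -0.61  0.   -0.6  -0.02] {'p': [422.9990658246901, 188.2487071484152, 70.1], 'yaw': -2.831446746988812}
```

View pics/wrist_i.png

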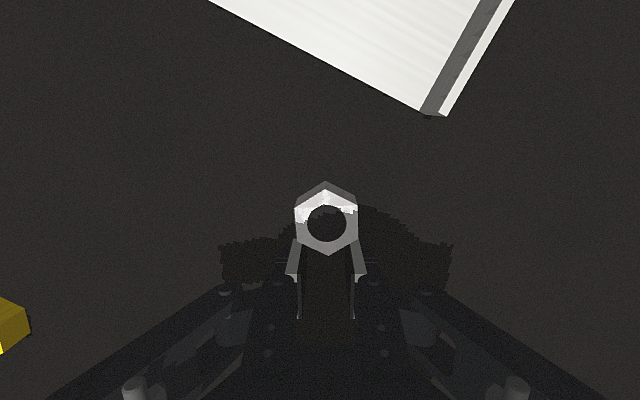

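Still cradled, with the nut at (326,222). Heading is right. Finishing the curved entry.

Call:
apply_moves:
  series:
    - {"dx": -0.001, "dy": -0.037, "dz": 0, "turn": 0.014, "claw": 0.24}
    - {"dx": -0.002, "dy": -0.074, "dz": 0, "turn": 0.03, "claw": 0.24}
    - {"dx": 0, "dy": -0.112, "dz": 0, "turn": 0.046, "claw": 0.24}
    - {"dx": 0.003, "dy": -0.149, "dz": 0, "turn": 0.063, "claw": 0.24}
    - {"dx": 0.009, "dy": -0.186, "dz": 0, "turn": 0.081, "claw": 0.24}
    - {"dx": 0.016, "dy": -0.223, "dz": 0, "turn": 0.099, "claw": 0.24}
    - {"dx": 0.027, "dy": -0.258, "dz": 0, "turn": 0.106, "claw": 0.24}
    - {"dx": 0.039, "dy": -0.294, "dz": 0, "turn": 0.106, "claw": 0.24}
    - {"dx": 0.051, "dy": -0.329, "dz": 0, "turn": 0.106, "claw": 0.24}

```text
t: 15.32
tcp_pos: [516.0, -208.9, 4.9]
eef_rot: [0.058, 0.998, 0.0, -0.0]
ft_force: [-0.1, 0.6, -0.5]
opening: 20.4
```

```bash
python3 look.py j wrist
```

```text
15.325 [ 516.  -208.9    4.9] (np.float64(-45.06200626464678), np.float64(21.376668095943163)) [-0.03  0.42 -0.51 -0.   -0.64 -0.08] {'p': [422.9990658246901, 188.2487071484152, 70.1], 'yaw': -2.831446746988812}
```

View pics/wrist_j.png

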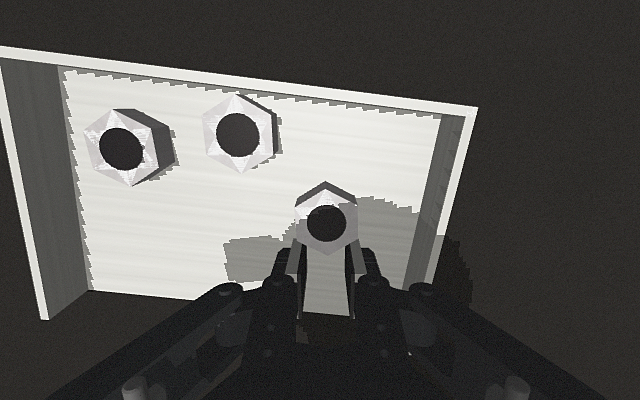

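All three are inside. I'll back straight out, lift, and check from above.

Call:
apply_moves:
  series:
    - {"dx": 0, "dy": 0.08, "dz": 0, "turn": 0, "claw": 0.24}
    - {"dx": 0, "dy": 0.16, "dz": 0, "turn": 0, "claw": 0.24}
    - {"dx": 0, "dy": 0.25, "dz": -0.1, "turn": 0, "claw": 0.24}
    - {"dx": 0, "dy": 0.35, "dz": -0.25, "turn": 0, "claw": 0.24}
    - {"dx": 0, "dy": 0.5, "dz": -0.4, "turn": 0, "claw": 0.24}
    - {"dx": 0, "dy": 0.5, "dz": -0.4, "turn": 0, "claw": 0.24}
    - {"dx": 0, "dy": 0.5, "dz": -0.4, "turn": 0, "claw": 0.24}

```text
t: 16.25
tcp_pos: [541.0, -7.8, 167.2]
eef_rot: [0.057, 0.998, 0.001, 0.002]
ft_force: [0.0, -0.1, -0.9]
opening: 21.0
```

```bash
python3 look.py k top scene; python3 - <<'E'
from h import *
im=pickle.load(open("top_k.pkl","rb")); i0=pickle.load(open("im0.pkl","rb"))["top"]
fr=im["frame"][155:270,436:545]; g=fr.max(2)
c=cv2.resize((255*(fr/255.)**1.6).astype(np.uint8),None,fx=5,fy=5)
cv2.imwrite("pics/final_tray.png",c[:,:,::-1])
m=(g<140).astype(np.uint8); n,l,s,cc=cv2.connectedComponentsWithStats(m)
for i in range(1,n):
    if 10<s[i][4]<300: P=ray(im,436+cc[i][0],155+cc[i][1],16); print(s[i],P.round(),np.round(w2t(P)))
def blobs(im):
    m=(im["frame"].max(2)>70).astype(np.uint8); n,l,s,c=cv2.connectedComponentsWithStats(m)
    return [(c[i].round(1).tolist(),int(s[i][4])) for i in range(1,n) if 30<s[i][4]<6000 and 130<c[i][0]<430 and 100<c[i][1]<330]
print(blobs(i0));print(blobs(im))
E
```

```text
16.25 [541.   -7.8 167.2] (np.float64(-66.54057382976717), np.float64(222.85749325461254)) [ 0.35  0.19 -0.38  0.   -1.   -0.46] {'p': [422.9990658246901, 188.2487071484152, 70.1], 'yaw': -2.831446746988812}
[60 59  6  6 29] [ 548. -278.   16.] [  2. -39.]
[63 68  7 34 42] [ 496. -284.   16.] [-47. -56.]
[41 74  6  7 34] [ 514. -234.   16.] [-41.  -4.]
[([345.6, 116.0], 619), ([193.7, 158.6], 1862), ([319.2, 151.2], 232), ([370.3, 154.0], 237), ([344.0, 179.4], 225), ([184.5, 205.2], 1820), ([243.7, 205.6], 440), ([356.5, 207.9], 234), ([300.1, 214.5], 277), ([173.3, 266.0], 1866), ([309.1, 263.6], 241), ([378.4, 289.3], 242)]
[([345.8, 116.1], 620), ([193.6, 158.6], 1861), ([184.4, 205.2], 1817), ([390.6, 224.9], 83), ([173.3, 266.0], 1862), ([378.4, 289.3], 242)]
```

View pics/top_k.png

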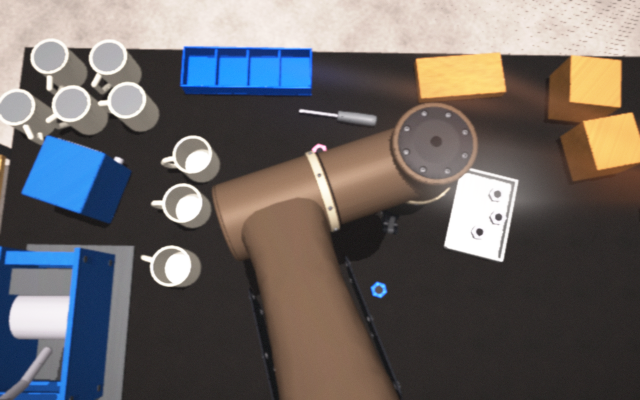

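View pics/final_tray.png

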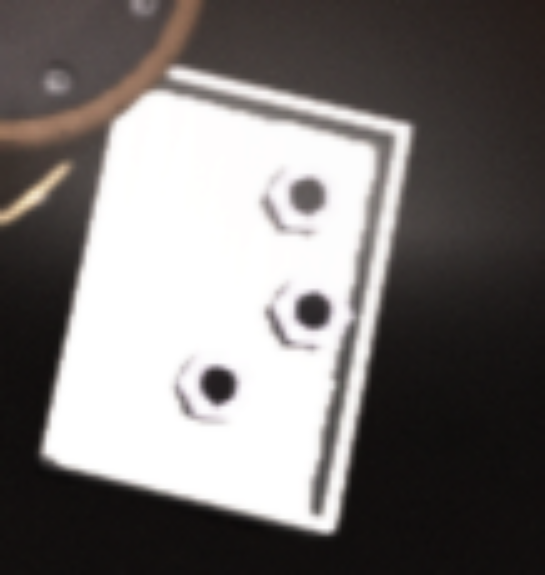

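View pics/scene_k.png

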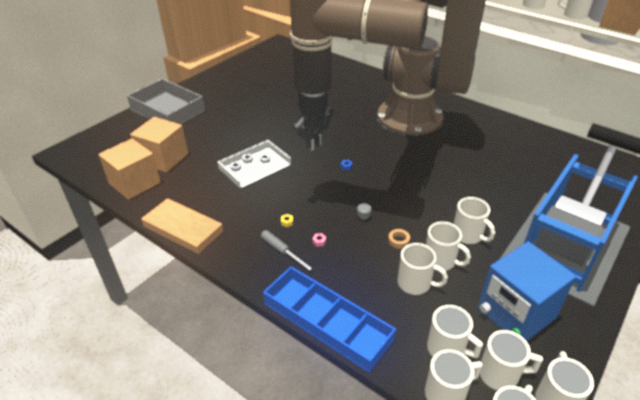

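```bash
python3 -c "
from station import robot
print(robot.close_job())"
```

```text
the job is handed in; nothing more can be done
None
```

All three steel nuts are lying flat inside the tray, and I handed the job in at about 16.4 s. I swept each one in with the fingertips about 20 mm apart, so that a corner of the nut sat between them: far first, then mid, then near. Nothing was gripped or lifted.

**Nut positions:** After I backed the arm out and lifted it clear, the overhead picture put the mid nut at about (2, −39) mm and the near nut at (−41, −4) mm in the tray's own frame. The mid nut is closest to a wall, about 4 mm off the back one.

**Far nut:** The automatic check missed its dark mark, so I placed it only by eye. It is clearly inside, about 50 mm to the far side of the tray centre.

**Other objects:** The screwdriver, mugs and blue nut measured the same as at the start, within a fraction of a pixel. In the last overhead picture the arm hid the knob, tape and yellow nut completely and most of the pink one. The scene camera showed these four about where they were at the start, but I compared them only by eye.

**Forces:** The wrist force stayed under about 2 N in every reading taken at the end of a move.

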